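# Shut down the run and lift the gel tray out of its tank

### The arm

A 6-joint arm with a two-finger parallel gripper is mounted at the origin on the work surface. World frame = base frame: x ahead of the robot, y to its left, z up, the work surface at z = 0. Lengths are in m, angles in rad, forces in N, time in s.
With the tool pointing down it reaches from about 0.425 to 0.95 m from the base axis. Payload 3.5 kg.
Tool frame: the origin (TCP) lies midway between the tips of the shut fingers; the grasp point (between the pads) lies 19 mm behind it; z points along the fingers, y is the line along which they close (so a half turn about z gives the same grasp; the last joint's range is limited). The gripper opens to 85 mm and grips with 20 to 120 N. Pads are 22 mm wide; open, the fingers measure 114 mm over their backs; the gripper's body (76 mm by 85 mm) begins 54 mm behind the grasp point. The pads swing forward as they close: fully open they stand 13 mm farther back than shut.
Start: joints at [-1.317, 0.286, 1.577, -0, 1.279, -0.15], TCP at [0.265, -0.621, 0.231] pointing down, gripper open.
Joint ranges: [-2.77, 2.77], [-0.9, 2.22], [0.21, 2.48], [-1.53, 4.67], [0.24, 2.81], [-2.84, 2.84]. Speed limits (rad/s): [2.79, 2.79, 3.14, 3.14, 3.14, 3.14].

### API

Orientations are given as a unit quaternion [x, y, z, w].
In Python, from plant import * gives the robot as it stands.
- The arm moves only by the tool move_arm, never from a script. Its argument "moves" is a list of rows, each a list of 3 entries, a list of its own where there are three numbers: the opening, from 0 (shut) to 1 (fully open), then the shift along the tool's x, y, z in m, then the turn, a rotation vector about the tool's x, y, z in rad. A call has exactly 10 rows; each row shifts and turns the commanded pose from where the row before left it, along the tool's axes as they then stand; what a row does not reach is not made up. A row lasts 1/12 s, in which the tool goes at most 41.7 mm and 7.16 degrees, less where a joint would pass 70% of its speed; a pose out of reach is approached as far as the arm can. A call is refused whole if a number of a shift passes 0.0417 or a number of a turn 0.125, either way. A call with a gripper value outside its range is refused whole. The fingers move at their own pace and stop on an object; "grip_force" is the grip in N (left out, the last holds). Time passes only in rows, so rows that do not move let the fingers close, or fill a call up. It gives the time, the measured TCP pose, the force, the opening and the grip force at its end, in the units of the state.
- get_state(): the state, without advancing time (a new reading comes with each control period).
- read_camera(name): name is "scene" or "top"; returns the picture (400x640x3 uint8, red, green, blue); there is no depth.
- camera_params(name): a dict with "fx", "fy", "cx", "cy" (pixels), "rvec" (rotation vector, rad) and "tvec" (3), from world to camera coordinates, as OpenCV has them. Camera axes: x right, y down, z forward; pixel columns grow to the right and rows downward; lengths in m; the calibration is good to about 2 mm. A picture is of the moment at which its call begins. camera_params takes no time and is no camera call.
- sign_off(): hands the job in; it is judged then, once.
The state is a dict: "time": time; "qpos": joint angles; "dq": joint speeds; "joint_efforts": joint torques, N m; "eef_pos": TCP position; "tcp_rot": TCP orientation; "contact_force": force on the tool from outside, world axes, zero at the start; "wrist_torque": the same for the moment, N m; "opening": opening from 0.0 (shut) to 1.0 (fully open); "finger_force": force on a finger pad.
Only numpy, scipy, OpenCV 4.12 (cv2) and the standard library are available. Lean on these libraries where they do the work, as an engineer would, in place of code of your own. Each camera call takes 0.05 s, during which the arm holds its last target. There are 200 camera calls.

### The job

Shut down the power supply by pressing its red key, then the yellow, then the blue, one at a time, each fully down and let up again, without pressing the green start key. Then take the gel tray by its blue handle, lift it straight up out of the tank with the glass plate still lying on it, until its underside is at least 5 cm above the tank's rim, and keep it there above the tank, level and still, for two seconds; finish while still holding it in the air. Do not tip the tray on the way and do not push the other things on the bench about.

Things in the scene. Friction and masses are not known exactly. Their poses are not given: they have to be found in the camera images.
- key_red_top (a point): Stop key. A round red push key, 24 mm across, in a black collar 40 mm across on the power supply's front deck (the four keys stand in one row, in any order, 46 mm apart).  This point is the middle of the key's top, 77 mm above the bench when the key is up; it goes straight down 6 mm when pressed.
- key_red (a joint): travel of the red key: 0 up, 0.006 m fully down. It has a spring: about 1.2 N starts it, 4 N holds it fully down, and it comes back up when let go. It counts as pressed beyond 0.0045.
- key_yellow_top (a point): Alarm-reset key. A round yellow push key, 24 mm across, in a black collar 40 mm across on the power supply's front deck (the four keys stand in one row, in any order, 46 mm apart).  This point is the middle of the key's top, 77 mm above the bench when the key is up; it goes straight down 6 mm when pressed.
- key_yellow (a joint): travel of the yellow key: 0 up, 0.006 m fully down. It has a spring: about 1.2 N starts it, 4 N holds it fully down, and it comes back up when let go. It counts as pressed beyond 0.0045.
- key_blue_top (a point): Output-off key. A round blue push key, 24 mm across, in a black collar 40 mm across on the power supply's front deck (the four keys stand in one row, in any order, 46 mm apart).  This point is the middle of the key's top, 77 mm above the bench when the key is up; it goes straight down 6 mm when pressed.
- key_blue (a joint): travel of the blue key: 0 up, 0.006 m fully down. It has a spring: about 1.2 N starts it, 4 N holds it fully down, and it comes back up when let go. It counts as pressed beyond 0.0045.
- key_green_top (a point): Start key, must not be pressed. A round green push key, 24 mm across, in a black collar 40 mm across on the power supply's front deck (the four keys stand in one row, in any order, 46 mm apart).  This point is the middle of the key's top, 77 mm above the bench when the key is up; it goes straight down 6 mm when pressed.
- key_green (a joint): travel of the green key: 0 up, 0.006 m fully down. It has a spring: about 1.2 N starts it, 4 N holds it fully down, and it comes back up when let go. It counts as pressed beyond 0.0045.
- psu: Power supply, fixed: white case 220 (x) x 240 (y) mm. Its front deck with the keys is 55 mm high; a green hood, 89 mm high, begins 51 mm behind the line of key centres. Origin: centre of its underside, z up, front (key side) towards its own -x; the row of keys runs along its y, 66 mm in front of the origin.
- tank: Clear gel tank, fixed, open on top, 250 (its x) x 114 (its y) mm, walls 5 mm, rim 65 mm above the bench; +x end red, other black. End ears reach 149 mm from the middle; on the -y side two posts (34 mm across, brass pins to 84 mm height) stand 105 mm either side of the middle. A platform 35 mm above the bench in its middle carries the tray. Origin: centre of the underside, z up.
- tray: Gel tray, loose, 112 to 224 g: white floor 150 (its x) x 92 (its y) x 6 mm, clear rails 14 mm high along the long sides, ends open, a blue bridge handle over its middle (see tray_grip). It stands on the tank's platform, long side along the tank's within 3 degrees, about 6 mm free to the tank's long walls. Origin: centre of its underside, z up; 35 mm above the bench at the start.
- tray_grip (a point): Centre of the tray's blue handle bar, 71 mm straight above the tray's origin (106 mm above the bench at the start, above the tank's rim). The bar runs along the tray's y: 92 mm long, 16 mm wide (tray's x), 22 mm high, free space below it; grip it at its middle, across its 16 mm, from above. The tray's weight is balanced about this point. Axes as the tray's.
- plate: Glass plate 130 x 74 x 4 mm, 90 g, greenish, lying loose on the tray's floor between the rails (4 mm free on each side), under the bridge handle. Origin: centre of its underside, 6 mm above the tray's origin.
- lid: The tank's clear lid, bystander, loose, 130 x 250 x 27 mm, lying upside down on the bench with a red and a black plug. Origin: centre of its underside.
- beaker: Glass beaker, bystander, 64 mm across, 85 mm high, beyond the tank. Origin: centre of its underside.
- bottle: Amber bottle with blue cap, bystander, 64 mm across, 150 mm high, beyond the tank. Origin: centre of its underside.
- comb: Black gel comb, bystander, 85 mm long, 30 mm high. Origin: centre of its underside.
- tube_rack: Yellow rack with small tubes, bystander, 75 x 120 mm, 50 mm high. Origin: centre of its underside.
- spatula: Spatula with black handle, bystander, 180 mm long, lying on the bench. Origin: underside, near its middle.
- timer: White bench timer, bystander, 65 x 65 x 25 mm. Origin: centre of its underside.
Mind the look-alikes: they are no part of the job. What is shaped like the tray but purple or turquoise is not meant.

How it is judged:
By the outcome, as a careful person would: the job done as asked, in the order asked, and still so for the second after the job is handed in, while the arm keeps its last pose, push and grip.
It also fails if it takes over 64 s, if anything falls off the work surface, if the arm or the gripper's body presses on something with over 40 N, if the wrist force passes 120 N, or if a joint passes its speed limit or range.

## Working session

There is one attempt and no reset: what is moved stays moved. The work goes in short steps, Python scripts to look and compute and a tool call to move; the robot and the scene stay as the last step left them, time stands still between calls to the robot, and variables do not carry over. Pictures are saved under pics/ and viewed, at most 10 in all, crops included, and the job is handed in when it is done.

Besides the shell and the picture viewer there is one more tool, called after "Emit:" as name([rows], argument=value, ...), one row to a line, values as JSON. move_arm: Moves the arm, as the interface text tells. Its arguments: {"type":"object","properties":{"moves":{"type":"array"},"grip_force":{"type":"number"}},"required":["moves"]}

```bash
mkdir -p pics; cat > h.py <<'E'
from plant import *
import numpy as np, cv2
def cam(n):
    p=camera_params(n); R=cv2.Rodrigues(np.array(p['rvec'],float))[0]; t=np.array(p['tvec'],float).ravel()
    return p,R,t
def ray(n,u,v,z):
    p,R,t=cam(n); d=R.T@np.array([(u-p['cx'])/p['fx'],(v-p['cy'])/p['fy'],1]); c=-R.T@t
    return c+d*(z-c[2])/d[2]
def proj(n,X):
    p,R,t=cam(n); q=R@np.array(X,float)+t; return np.array([p['fx']*q[0]/q[2]+p['cx'],p['fy']*q[1]/q[2]+p['cy']])
E
python3 - <<'E'
from h import *
for n in('scene','top'):
    im=read_camera(n); cv2.imwrite(f'pics/{n}0.png',im[:,:,::-1]); p,R,t=cam(n); print(n,-R.T@t,p['fx'])
s=get_state(); print(s['time'],s['eef_pos'],s['tcp_rot'],s['contact_force'])
E
```

```text
scene [1.67161125 0.46379665 1.14441259] 467.9775323156547
top [ 0.14703198 -0.05327371  1.59859123] 514.3889592921306
0.1 [ 0.26508096 -0.62010386  0.23003706] [ 9.79687389e-01  2.00527848e-01 -6.74114797e-05 -1.09436997e-03] [ 0.24998162 -0.28933577 -0.30994173]
```

View pics/top0.png

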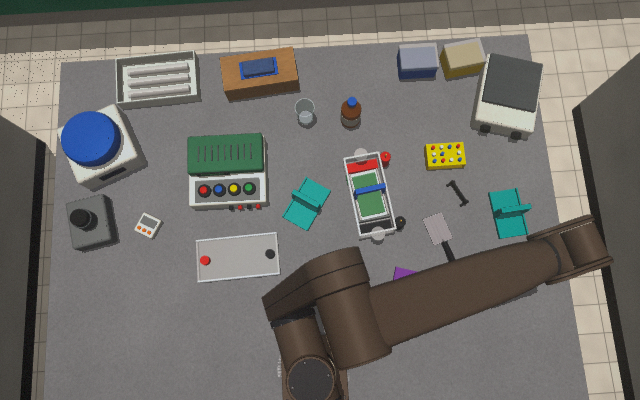

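View pics/scene0.png

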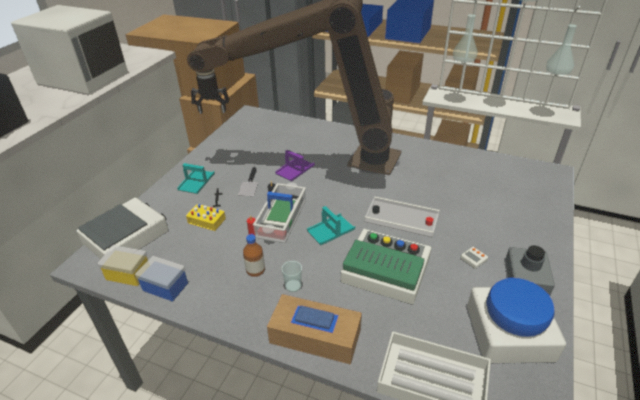

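The top view shows the keys at about red (204,190), blue (219,189), yellow (234,188) and green (249,187), and the tray's blue handle near (370,188). The scene view shows the same keys at (414,248) to (373,238) and the handle near (280,198).

```bash
cat > m.py <<'E'
from h import *
H={'red':[(0,8),(172,180)],'yellow':[(24,35)],'blue':[(100,125)],'green':[(45,75)]}
def blob(im,c,u,v,r=8,smin=110,vmin=60):
    hsv=cv2.cvtColor(im,cv2.COLOR_RGB2HSV); m=np.zeros(hsv.shape[:2],np.uint8)
    for a,b in H[c]: m|=cv2.inRange(hsv,(a,smin,vmin),(b,255,255))
    k=np.zeros_like(m); k[v-r:v+r+1,u-r:u+r+1]=m[v-r:v+r+1,u-r:u+r+1]
    n,l,s,ce=cv2.connectedComponentsWithStats(k); i=1+np.argmax(s[1:,4]); return ce[i],s[i,4],l==i
E
python3 - <<'E'
from m import *
def pic(n): return cv2.imread(f'pics/{n}0.png')[:,:,::-1].copy()
T,S=pic('top'),pic('scene')
st={'red':(414,249),'yellow':(387,241),'blue':(400,245),'green':(374,238)}
tt={'red':(204,190),'yellow':(234,188),'blue':(219,189),'green':(249,187)}
for c in tt:
    a,n,_=blob(T,c,*tt[c],r=7); b,k,_=blob(S,c,*st[c],r=7)
    print(c,a,n,ray('top',*a,.0755).round(4),b,k,ray('scene',*b,.0755).round(4))
for nm,im,uv in(('top',T,(370,188)),('scene',S,(281,198))):
    a,n,m=blob(im,'blue',*uv,r=22); pts=np.argwhere(m)[:,::-1].astype(np.float32)
    r=cv2.minAreaRect(pts); P=[ray(nm,*q,.113)for q in cv2.boxPoints(r)]
    print(nm,a,n,r,ray(nm,*a,.113).round(4)); print(np.round(P,4))
cv2.imwrite('pics/z.png',np.hstack([cv2.resize(T[145:245,320:420,::-1],(400,400),interpolation=2),cv2.resize(S[165:265,240:340,::-1],(400,400),interpolation=2)]))
E
```

```text
red [202.9245283  189.64150943] 53 [0.5503 0.303  0.0755] [413.47727273 246.79545455] 44 [0.5543 0.3007 0.0755]
yellow [233.08 188.02] 50 [0.5492 0.2111 0.0755] [386.56818182 239.52272727] 44 [0.5533 0.2102 0.0755]
blue [218.   188.75] 48 [0.55   0.2571 0.0755] [399.97368421 243.07894737] 38 [0.5535 0.2556 0.0755]
green [248.08695652 187.        ] 46 [0.5493 0.1652 0.0755] [373.17241379 235.89655172] 29 [0.5527 0.1639 0.0755]
top [369.04 189.13] 200 ((369.2829895019531, 189.9905548095703), (9.47787857055664, 32.41708755493164), 74.05460357666016) [ 0.5085 -0.1991  0.113 ]
[[ 0.5096 -0.1495  0.113 ]
 [ 0.5306 -0.2445  0.113 ]
 [ 0.5022 -0.2497  0.113 ]
 [ 0.4813 -0.1551  0.113 ]]
scene [279.18333333 196.95555556] 180 ((279.55328369140625, 199.41392517089844), (24.354114532470703, 15.02893352508545), 5.19442892074585) [ 0.5199 -0.2     0.113 ]
[[ 0.5808 -0.2182  0.113 ]
 [ 0.5021 -0.2541  0.113 ]
 [ 0.4819 -0.1658  0.113 ]
 [ 0.5608 -0.1336  0.113 ]]
```

View pics/z.png

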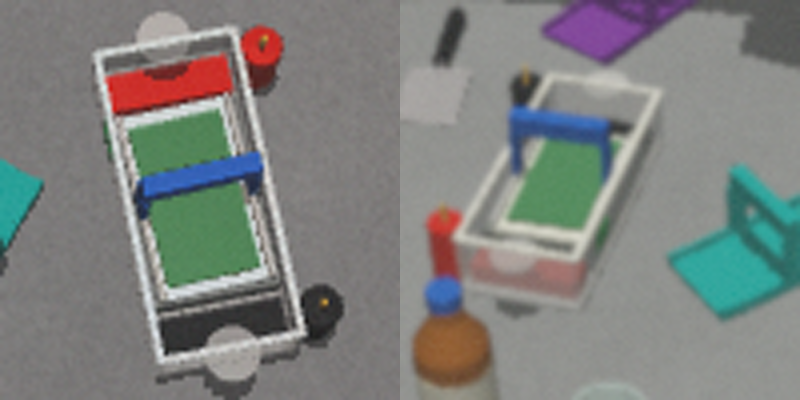

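Crop: the handle bar's top is centred near crop (203,174), which is top-view (370.4,188.1). The tray's yaw is about 12.5°, with the red end towards +x and the posts on the right. The keys are 46 mm apart, as specified. I'll use one tool yaw (y along 12.5°) for everything, so I rotate first.

Emit:
move_arm([
  [0,[0,0,0],[0,0,-0.125]],
  [0,[0,0,0],[0,0,-0.125]],
  [0,[0,0,0],[0,0,-0.125]],
  [0,[0,0,0],[0,0,-0.125]],
  [0,[0,0,0],[0,0,-0.125]],
  [0,[0,0,0],[0,0,-0.125]],
  [0,[0,0,0],[0,0,-0.125]],
  [0,[0,0,0],[0,0,-0.125]],
  [0,[0,0,0],[0,0,-0.125]],
  [0,[0,0,0],[0,0,-0.125]],
])

```text
time: 0.93
eef_pos: [0.2652, -0.6203, 0.2305]
tcp_rot: [0.675, 0.738, 0.0, -0.001]
contact_force: [-0.1, -0.2, 0.6]
opening: 0.001
finger_force: 0.0
```

```bash
cat > st.py <<'E'
from h import *
import sys
from scipy.spatial.transform import Rotation as Ro
def to(*X):
    s=get_state(); R=Ro.from_quat(s['tcp_rot']).as_matrix()
    print('t',round(s['time'],2),'pos',np.round(s['eef_pos'],4),'yaw_x',round(np.degrees(np.arctan2(R[1,0],R[0,0])),2),'z',R[:,2].round(4),'F',np.round(s['contact_force'],1),'open',round(s['opening'],2),'q',np.round(s['qpos'],2))
    p=np.array(s['eef_pos'])
    for x in X: print('shift to',x,(R.T@(np.array(x)-p)).round(4))
if __name__=='__main__': to(*eval(sys.argv[1]))
E
python3 -c "
from h import *
print(ray('top',370.4,188.1,.117))"
python3 st.py '[(.5,-.2,.2)]'
```

```text
[ 0.51044282 -0.20301756  0.117     ]
t 0.93 pos [ 0.2652 -0.6203  0.2305] yaw_x 95.11 z [-4.0e-04  1.4e-03 -1.0e+00] F [-0.1 -0.2  0.6] open 0.0 q [-1.32  0.29  1.58  0.    1.28 -1.41]
shift to (0.5, -0.2, 0.2) [0.3977 0.2714 0.031 ]
```

Emit:
move_arm([
  [0,[0,0,0],[0,0,-0.065]],
  [0,[0.015,0.015,0],[0,0,-0.065]],
  [0,[0.028,0.028,0],[0,0,0]],
  [0,[0.028,0.028,0],[0,0,0]],
  [0,[0.028,0.028,0],[0,0,0]],
  [0,[0.028,0.028,0],[0,0,0]],
  [0,[0.028,0.028,0],[0,0,0]],
  [0,[0.028,0.028,0],[0,0,0]],
  [0,[0.028,0.028,0],[0,0,0]],
  [0,[0.028,0.028,0],[0,0,0]],
])

```text
time: 1.77
eef_pos: [0.4499, -0.3354, 0.2309]
tcp_rot: [0.628, 0.778, 0.0, -0.0]
contact_force: [0.8, -0.3, 0.3]
opening: -0.005
finger_force: 0.0
```

```bash
python3 st.py '[(.552,.302,.12)]'
```

```text
t 1.77 pos [ 0.4499 -0.3354  0.2309] yaw_x 102.19 z [-5.e-04  5.e-04 -1.e+00] F [ 0.8 -0.3  0.3] open -0.0 q [-0.82  0.04  1.86  0.    1.25 -1.03]
shift to (0.552, 0.302, 0.12) [0.6014 0.2344 0.1112]
```

Emit:
move_arm([
  [0,[0.038,0.014,0],[0,0,0]],
  [0,[0.038,0.014,0],[0,0,0]],
  [0,[0.038,0.014,0],[0,0,0]],
  [0,[0.038,0.014,0],[0,0,0]],
  [0,[0.038,0.014,0],[0,0,0]],
  [0,[0.038,0.014,0],[0,0,0]],
  [0,[0.038,0.014,0],[0,0,0]],
  [0,[0.038,0.014,0],[0,0,0]],
  [0,[0.038,0.014,0],[0,0,0]],
  [0,[0.038,0.014,0],[0,0,0]],
])

```text
time: 2.6
eef_pos: [0.5055, 0.0657, 0.231]
tcp_rot: [0.628, 0.778, -0.0, -0.0]
contact_force: [1.6, 0.3, -0.2]
opening: -0.0
finger_force: 0.0
```

```bash
python3 st.py '[(.552,.302,.12)]'
```

```text
t 2.6 pos [0.5055 0.0657 0.231 ] yaw_x 102.2 z [-2.e-04 -0.e+00 -1.e+00] F [ 1.6  0.3 -0.2] open -0.0 q [-0.07 -0.08  1.98 -0.    1.25 -0.28]
shift to (0.552, 0.302, 0.12) [0.2211 0.0954 0.111 ]
```

Emit:
move_arm([
  [0,[0.034,0.015,0.01],[0,0,0]],
  [0,[0.034,0.015,0.015],[0,0,0]],
  [0,[0.034,0.015,0.015],[0,0,0]],
  [0,[0.034,0.015,0.015],[0,0,0]],
  [0,[0.034,0.015,0.015],[0,0,0]],
  [0,[0.03,0.014,0.015],[0,0,0]],
  [0,[0.01,0.004,0.015],[0,0,0]],
  [0,[0,0,0.01],[0,0,0]],
  [0,[0,0,0],[0,0,0]],
  [0,[0,0,0],[0,0,0]],
])

```text
time: 3.43
eef_pos: [0.5517, 0.2876, 0.1203]
tcp_rot: [0.628, 0.778, -0.001, -0.001]
contact_force: [-0.3, -0.4, -0.3]
opening: -0.001
finger_force: 0.0
```

```bash
python3 - <<'E'
from st import *
im={n:read_camera(n) for n in('top','scene')}
cv2.imwrite('pics/k.png',np.hstack([cv2.resize(im['top'][140:240,170:270,::-1],(400,400),interpolation=2),cv2.resize(im['scene'][180:280,350:450,::-1],(400,400),interpolation=2)]))
to((.552,.302,.12),(.552,.302,.071))
E
```

```text
t 3.53 pos [0.553  0.2876 0.1223] yaw_x 102.12 z [ 1.2e-03  2.0e-04 -1.0e+00] F [ 0.6  0.3 -0.6] open -0.0 q [ 0.32  0.28  1.79 -0.    1.07  0.11]
shift to (0.552, 0.302, 0.12) [0.0143 0.002  0.0023]
shift to (0.552, 0.302, 0.071) [0.0143 0.002  0.0513]
```

View pics/k.png

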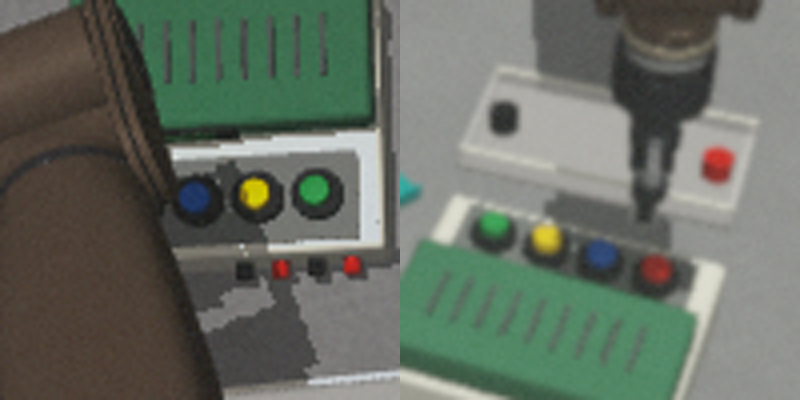

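Scene crop: the fingertip (crop 645,222) is just short of the red key (657,265), which fits the measured 14 mm offset. Next I press red.

Emit:
move_arm([
  [0,[0.0145,0.001,0],[0,0,0]],
  [0,[0,0,0.015],[0,0,0]],
  [0,[0,0,0.015],[0,0,0]],
  [0,[0,0,0.005],[0,0,0]],
  [0,[0,0,0.005],[0,0,0]],
  [0,[0,0,0.004],[0,0,0]],
  [0,[0,0,0.004],[0,0,0]],
  [0,[0,0,0.003],[0,0,0]],
  [0,[0,0,0],[0,0,0]],
  [0,[0,0,0],[0,0,0]],
])

```text
time: 4.37
eef_pos: [0.5509, 0.3032, 0.0715]
tcp_rot: [0.628, 0.778, 0.0, 0.0]
contact_force: [-1.5, -0.6, 3.0]
opening: -0.0
finger_force: 1.8
```

```bash
python3 - <<'E'
from st import *
im=read_camera('scene')
cv2.imwrite('pics/k2.png',cv2.resize(im[200:280,360:440,::-1],(480,480),interpolation=2))
to((.552,.302,.071))
E
```

```text
t 4.42 pos [0.5509 0.3032 0.0714] yaw_x 102.2 z [ 1.1e-03  5.0e-04 -1.0e+00] F [-1.2 -1.3  4. ] open 0.0 q [0.34 0.36 1.8  0.   0.98 0.13]
shift to (0.552, 0.302, 0.071) [-0.0014  0.0009  0.0004]
```

View pics/k2.png

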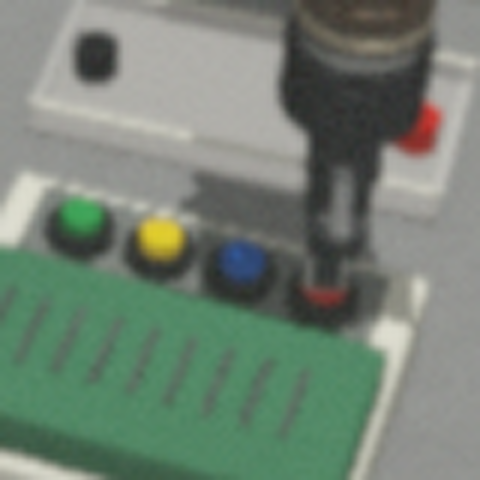

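The picture shows the fingertip pushing the red key down at (325,290), about 4 N. I press 2 mm further to bottom out, then lift and move over to yellow.

Emit:
move_arm([
  [0,[0,0,0.0015],[0,0,0]],
  [0,[0,0,0.0015],[0,0,0]],
  [0,[0,0,0],[0,0,0]],
  [0,[0,0,0],[0,0,0]],
  [0,[0,0,0],[0,0,0]],
  [0,[0,0,0],[0,0,0]],
  [0,[0,0,0],[0,0,0]],
  [0,[0,0,0],[0,0,0]],
  [0,[0,0,0],[0,0,0]],
  [0,[0,0,0],[0,0,0]],
])

```text
time: 5.25
eef_pos: [0.551, 0.3032, 0.0709]
tcp_rot: [0.628, 0.778, 0.0, 0.0]
contact_force: [-6.7, -2.4, 15.2]
opening: -0.001
finger_force: 7.6
```

Emit:
move_arm([
  [0,[0,0,-0.008],[0,0,0]],
  [0,[0,0,-0.015],[0,0,0]],
  [0,[0,0,-0.01],[0,0,0]],
  [0,[0,0,0],[0,0,0]],
  [0,[-0.022,-0.005,0],[0,0,0]],
  [0,[-0.022,-0.005,0],[0,0,0]],
  [0,[-0.022,-0.005,0],[0,0,0]],
  [0,[-0.023,-0.005,0],[0,0,0]],
  [0,[0,0,0],[0,0,0]],
  [0,[0,0,0],[0,0,0]],
])

```text
time: 6.08
eef_pos: [0.5494, 0.2108, 0.0995]
tcp_rot: [0.629, 0.778, -0.0, -0.0]
contact_force: [-0.2, -0.8, -0.1]
opening: 0.004
finger_force: 0.0
```

```bash
python3 st.py '[(.5515,.2106,.068)]'
```

```text
t 6.08 pos [0.5494 0.2108 0.0995] yaw_x 102.08 z [-9.e-04  1.e-04 -1.e+00] F [-0.2 -0.8 -0.1] open 0.0 q [ 0.19  0.24  1.89  0.    1.01 -0.02]
shift to (0.5515, 0.2106, 0.068) [-0.0007  0.002   0.0315]
```

Red bottomed out at z 0.071 with 15 N. Yellow next.

Emit:
move_arm([
  [0,[0,0.002,0.01],[0,0,0]],
  [0,[0,0,0.008],[0,0,0]],
  [0,[0,0,0.005],[0,0,0]],
  [0,[0,0,0.004],[0,0,0]],
  [0,[0,0,0.003],[0,0,0]],
  [0,[0,0,0.002],[0,0,0]],
  [0,[0,0,0.001],[0,0,0]],
  [0,[0,0,0],[0,0,0]],
  [0,[0,0,0],[0,0,0]],
  [0,[0,0,0],[0,0,0]],
])

```text
time: 6.92
eef_pos: [0.5511, 0.2129, 0.0708]
tcp_rot: [0.627, 0.779, -0.001, -0.001]
contact_force: [-9.7, -1.3, 18.7]
opening: -0.0
finger_force: 9.2
```

Emit:
move_arm([
  [0,[0,0,-0.008],[0,0,0]],
  [0,[0,0,-0.015],[0,0,0]],
  [0,[0,0,-0.01],[0,0,0]],
  [0,[0,0,0],[0,0,0]],
  [0,[0.015,0.003,0],[0,0,0]],
  [0,[0.02,0.004,0],[0,0,0]],
  [0,[0.01,0.003,0],[0,0,0]],
  [0,[0,0,0],[0,0,0]],
  [0,[0,0,0],[0,0,0]],
  [0,[0,0,0],[0,0,0]],
])

```text
time: 7.75
eef_pos: [0.5516, 0.2578, 0.0997]
tcp_rot: [0.628, 0.778, -0.001, -0.0]
contact_force: [0.1, -0.0, 1.1]
opening: 0.001
finger_force: 0.0
```

```bash
python3 st.py '[(.552,.2564,.068)]'
```

```text
t 7.75 pos [0.5516 0.2578 0.0997] yaw_x 102.21 z [-9.e-04 -7.e-04 -1.e+00] F [ 0.1 -0.   1.1] open 0.0 q [ 0.27  0.28  1.84 -0.    1.02  0.06]
shift to (0.552, 0.2564, 0.068) [-0.0014  0.0001  0.0317]
```

Emit:
move_arm([
  [0,[-0.001,0,0.01],[0,0,0]],
  [0,[0,0,0.008],[0,0,0]],
  [0,[0,0,0.005],[0,0,0]],
  [0,[0,0,0.004],[0,0,0]],
  [0,[0,0,0.003],[0,0,0]],
  [0,[0,0,0.002],[0,0,0]],
  [0,[0,0,0.001],[0,0,0]],
  [0,[0,0,0],[0,0,0]],
  [0,[0,0,0],[0,0,0]],
  [0,[0,0,0],[0,0,0]],
])

```text
time: 8.58
eef_pos: [0.5516, 0.2565, 0.0708]
tcp_rot: [0.628, 0.779, -0.002, -0.001]
contact_force: [-9.1, -5.6, 19.1]
opening: -0.001
finger_force: 9.2
```

Emit:
move_arm([
  [0,[0,0,-0.008],[0,0,0]],
  [0,[0,0,-0.02],[0,0,0]],
  [0,[0,0,-0.035],[0,0,0]],
  [0,[0,0,-0.035],[0,0,0]],
  [0,[0,0,-0.03],[0,0,0]],
  [0,[-0.02,-0.006,0],[0,0,0]],
  [0,[-0.036,-0.012,0],[0,0,0]],
  [0,[-0.036,-0.012,0],[0,0,0]],
  [0,[-0.036,-0.012,0],[0,0,0]],
  [0,[-0.036,-0.012,0],[0,0,0]],
])

```text
time: 9.42
eef_pos: [0.5335, 0.0842, 0.1951]
tcp_rot: [0.628, 0.778, 0.0, 0.0]
contact_force: [2.0, -0.8, 0.9]
opening: -0.0
finger_force: 0.0
```

```bash
python3 - <<'E'
from st import *
im={n:read_camera(n) for n in('top','scene')}
cv2.imwrite('pics/t.png',np.hstack([cv2.resize(im['scene'][205:275,355:435,::-1],(400,350),interpolation=2),cv2.resize(im['scene'][170:240,240:320,::-1],(400,350),interpolation=2)]))
to((.511,-.203,.2))
E
```

```text
t 9.52 pos [0.5336 0.0813 0.195 ] yaw_x 101.88 z [-2.0e-04 -1.3e-03 -1.0e+00] F [ 0.8  0.7 -0.4] open 0.0 q [-0.04  0.02  1.94 -0.    1.18 -0.24]
shift to (0.511, -0.203, 0.2) [-0.2736 -0.0807 -0.0046]
```

View pics/t.png

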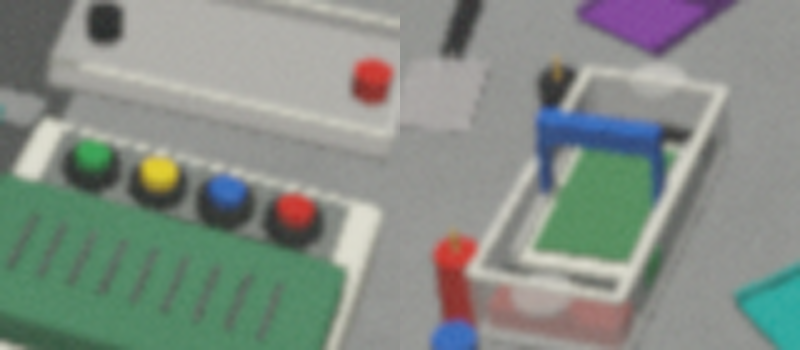

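All four keys are up again (left crop), and the handle's top face is centred near crop (602,121), i.e. scene pixel (280,193.8). Moving over the tray and opening.

Emit:
move_arm([
  [0.7,[-0.034,-0.01,0],[0,0,0]],
  [0.7,[-0.034,-0.01,0],[0,0,0]],
  [0.7,[-0.034,-0.01,0],[0,0,0]],
  [0.7,[-0.034,-0.01,0],[0,0,0]],
  [0.7,[-0.034,-0.01,0],[0,0,0]],
  [0.7,[-0.034,-0.01,0],[0,0,0]],
  [0.7,[-0.034,-0.01,0],[0,0,0]],
  [0.7,[-0.034,-0.01,0],[0,0,0]],
  [0.7,[0,0,0],[0,0,0]],
  [0.7,[0,0,0],[0,0,0]],
])

```text
time: 10.35
eef_pos: [0.5133, -0.1982, 0.195]
tcp_rot: [0.629, 0.777, 0.0, -0.0]
contact_force: [-0.8, -0.8, 0.1]
opening: 0.704
finger_force: 0.0
```

```bash
python3 - <<'E'
from st import *
im=read_camera('scene')
cv2.imwrite('pics/t2.png',cv2.resize(im[120:240,210:330,::-1],(600,600),interpolation=2))
print(ray('scene',280,193.8,.117),proj('scene',get_state()['eef_pos']))
to((.511,-.203,.15),(.511,-.203,.087))
E
```

```text
[ 0.50679809 -0.20300079  0.117     ] [279.06592635 177.56545922]
t 10.4 pos [ 0.5133 -0.197   0.1949] yaw_x 102.14 z [-3.0e-04  1.2e-03 -1.0e+00] F [ 0.2 -0.5 -0.4] open 0.7 q [-0.55  0.04  1.92  0.    1.18 -0.76]
shift to (0.511, -0.203, 0.15) [-0.0054 -0.0035  0.0449]
shift to (0.511, -0.203, 0.087) [-0.0055 -0.0035  0.1079]
```

View pics/t2.png

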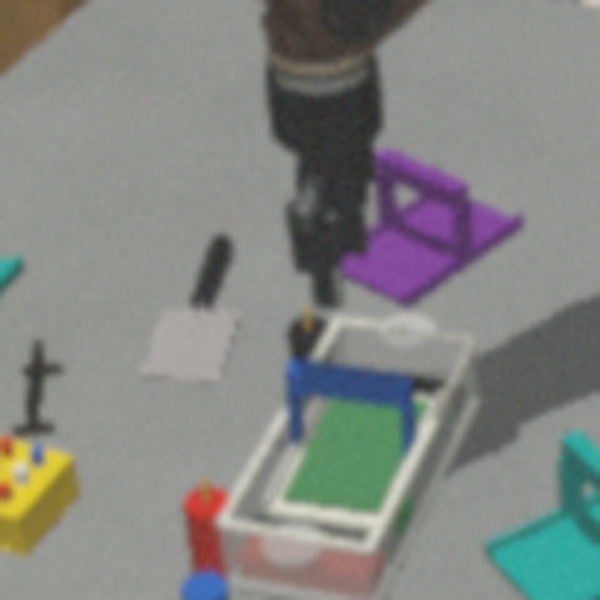

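The picture shows the open gripper above and behind the handle (bar at crop 350,380). Both views put the handle at about (0.509,-0.203). Descending.

Emit:
move_arm([
  [0.7,[-0.005,-0.0055,0.01],[0,0,0]],
  [0.7,[0,0,0.02],[0,0,0]],
  [0.7,[0,0,0.02],[0,0,0]],
  [0.7,[0,0,0.015],[0,0,0]],
  [0.7,[0,0,0.012],[0,0,0]],
  [0.7,[0,0,0.01],[0,0,0]],
  [0.7,[0,0,0.01],[0,0,0]],
  [0.7,[0,0,0.01],[0,0,0]],
  [0.7,[0,0,0],[0,0,0]],
  [0.7,[0,0,0],[0,0,0]],
])

```text
time: 11.23
eef_pos: [0.5088, -0.2031, 0.0879]
tcp_rot: [0.628, 0.778, -0.0, -0.0]
contact_force: [-0.2, -0.7, 0.6]
opening: 0.699
finger_force: 0.0
```

```bash
python3 - <<'E'
from st import *
im=read_camera('scene')
cv2.imwrite('pics/t3.png',cv2.resize(im[150:240,230:330,::-1],(600,540),interpolation=2))
to((.509,-.203,.087))
E
```

```text
t 11.28 pos [ 0.5093 -0.2034  0.0886] yaw_x 102.21 z [ 5.e-04 -3.e-04 -1.e+00] F [ 0.  -0.1  0.8] open 0.7 q [-0.57  0.17  1.99  0.    0.97 -0.78]
shift to (0.509, -0.203, 0.087) [ 0.0005 -0.0002  0.0016]
```

View pics/t3.png

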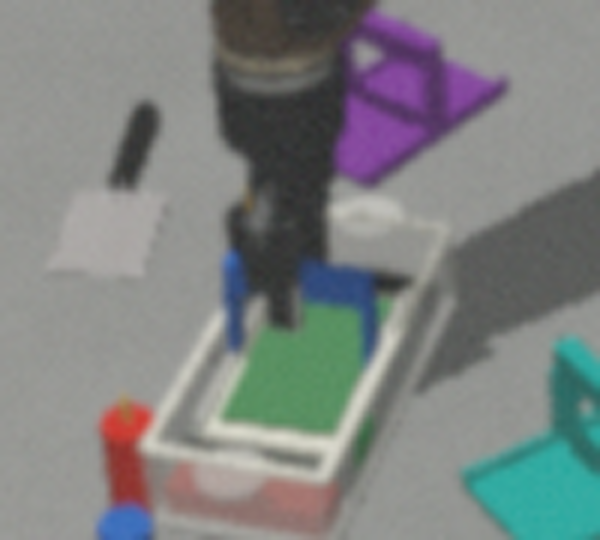

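The fingers straddle the bar about its middle: front finger at crop (285,300), bar spanning 228–375. Closing.

Emit:
move_arm([
  [0.5,[0,0,0.001],[0,0,0]],
  [0.4,[0,0,0],[0,0,0]],
  [0.3,[0,0,0],[0,0,0]],
  [0.25,[0,0,0],[0,0,0]],
  [0.2,[0,0,0],[0,0,0]],
  [0.15,[0,0,0],[0,0,0]],
  [0.1,[0,0,0],[0,0,0]],
  [0,[0,0,0],[0,0,0]],
  [0,[0,0,0],[0,0,0]],
  [0,[0,0,0],[0,0,0]],
], grip_force=60)

```text
time: 12.12
eef_pos: [0.5095, -0.2035, 0.088]
tcp_rot: [0.628, 0.778, 0.0, 0.001]
contact_force: [1.5, 0.5, 4.7]
opening: 0.175
finger_force: 60.2
```

```bash
python3 -c "
from st import *
to((.509,-.203,.087)); s=get_state(); print(s['finger_force'],s['wrist_torque'])"
```

```text
t 12.12 pos [ 0.5095 -0.2035  0.088 ] yaw_x 102.2 z [ 1.4e-03 -7.0e-04 -1.0e+00] F [1.5 0.5 4.7] open 0.17 q [-0.57  0.18  1.99  0.    0.97 -0.78]
shift to (0.509, -0.203, 0.087) [ 0.0006 -0.0004  0.001 ]
60.24272382259369 [ 0.1389302  -0.17329471 -0.03497116]
```

The grip holds at 60 N with the opening matching 16 mm. Lifting gently.

Emit:
move_arm([
  [0,[0,0,-0.001],[0,0,0]],
  [0,[0,0,-0.002],[0,0,0]],
  [0,[0,0,-0.003],[0,0,0]],
  [0,[0,0,-0.004],[0,0,0]],
  [0,[0,0,-0.004],[0,0,0]],
  [0,[0,0,-0.004],[0,0,0]],
  [0,[0,0,-0.004],[0,0,0]],
  [0,[0,0,-0.004],[0,0,0]],
  [0,[0,0,-0.003],[0,0,0]],
  [0,[0,0,-0.002],[0,0,0]],
])

```text
time: 12.95
eef_pos: [0.5092, -0.2034, 0.119]
tcp_rot: [0.628, 0.778, 0.0, 0.0]
contact_force: [0.5, -0.1, -2.1]
opening: 0.176
finger_force: 59.4
```

```bash
python3 - <<'E'
from st import *
im=read_camera('scene')
cv2.imwrite('pics/t4.png',cv2.resize(im[130:250,220:340,::-1],(600,600),interpolation=2))
to((.509,-.203,.188)); s=get_state(); print(s['finger_force'],s['wrist_torque'])
E
```

```text
t 13.0 pos [ 0.5093 -0.2034  0.1193] yaw_x 102.21 z [ 1.1e-03 -7.0e-04 -1.0e+00] F [-0.   0.9 -1.9] open 0.18 q [-0.57  0.13  1.98  0.    1.03 -0.78]
shift to (0.509, -0.203, 0.188) [ 0.0004 -0.0002 -0.0687]
59.422364830970764 [-0.00579751 -0.00818575 -0.01457283]
```

View pics/t4.png

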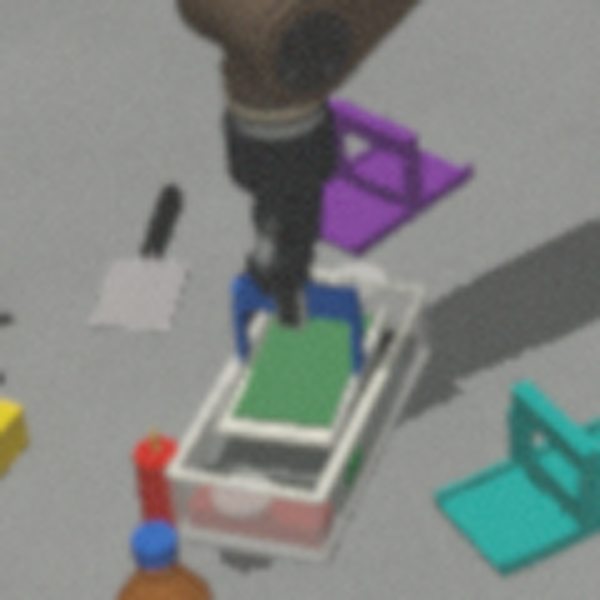

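The tray is rising level with the plate on it (handle at crop 300,300; plate at 300,370). I keep lifting, then hold.

Emit:
move_arm([
  [0,[0,0,-0.003],[0,0,0]],
  [0,[0,0,-0.005],[0,0,0]],
  [0,[0,0,-0.007],[0,0,0]],
  [0,[0,0,-0.009],[0,0,0]],
  [0,[0,0,-0.01],[0,0,0]],
  [0,[0,0,-0.01],[0,0,0]],
  [0,[0,0,-0.009],[0,0,0]],
  [0,[0,0,-0.007],[0,0,0]],
  [0,[0,0,-0.005],[0,0,0]],
  [0,[0,0,-0.003],[0,0,0]],
])

```text
time: 13.83
eef_pos: [0.5093, -0.2034, 0.1875]
tcp_rot: [0.628, 0.778, 0.0, 0.001]
contact_force: [-0.9, 0.8, -1.6]
opening: 0.179
finger_force: 59.4
```

Emit:
move_arm([
  [0,[0,0,0],[0,0,0]],
  [0,[0,0,0],[0,0,0]],
  [0,[0,0,0],[0,0,0]],
  [0,[0,0,0],[0,0,0]],
  [0,[0,0,0],[0,0,0]],
  [0,[0,0,0],[0,0,0]],
  [0,[0,0,0],[0,0,0]],
  [0,[0,0,0],[0,0,0]],
  [0,[0,0,0],[0,0,0]],
  [0,[0,0,0],[0,0,0]],
])

```text
time: 14.67
eef_pos: [0.509, -0.2033, 0.1863]
tcp_rot: [0.628, 0.778, -0.0, 0.0]
contact_force: [0.4, 0.0, -1.5]
opening: 0.176
finger_force: 59.4
```

Emit:
move_arm([
  [0,[0,0,0],[0,0,0]],
  [0,[0,0,0],[0,0,0]],
  [0,[0,0,0],[0,0,0]],
  [0,[0,0,0],[0,0,0]],
  [0,[0,0,0],[0,0,0]],
  [0,[0,0,0],[0,0,0]],
  [0,[0,0,0],[0,0,0]],
  [0,[0,0,0],[0,0,0]],
  [0,[0,0,0],[0,0,0]],
  [0,[0,0,0],[0,0,0]],
])

```text
time: 15.5
eef_pos: [0.509, -0.2033, 0.1863]
tcp_rot: [0.628, 0.778, 0.0, 0.0]
contact_force: [-0.7, -0.1, -2.4]
opening: 0.175
finger_force: 59.4
```

Emit:
move_arm([
  [0,[0,0,0],[0,0,0]],
  [0,[0,0,0],[0,0,0]],
  [0,[0,0,0],[0,0,0]],
  [0,[0,0,0],[0,0,0]],
  [0,[0,0,0],[0,0,0]],
  [0,[0,0,0],[0,0,0]],
  [0,[0,0,0],[0,0,0]],
  [0,[0,0,0],[0,0,0]],
  [0,[0,0,0],[0,0,0]],
  [0,[0,0,0],[0,0,0]],
])

```text
time: 16.33
eef_pos: [0.5089, -0.2032, 0.1863]
tcp_rot: [0.628, 0.778, 0.0, -0.0]
contact_force: [-0.5, 0.4, -1.8]
opening: 0.177
finger_force: 59.4
```

```bash
python3 - <<'E'
from st import *
im=read_camera('scene')
cv2.imwrite('pics/t5.png',cv2.resize(im[110:250,210:350,::-1],(600,600),interpolation=2))
to(); s=get_state(); print(s['finger_force'],s['wrist_torque'])
E
```

```text
t 16.38 pos [ 0.5089 -0.2033  0.1863] yaw_x 102.2 z [-0.  0. -1.] F [-0.8  0.7 -2.3] open 0.18 q [-0.57  0.05  1.93  0.    1.16 -0.78]
59.44435715675354 [-0.00578821  0.00776668 -0.00671761]
```

View pics/t5.png

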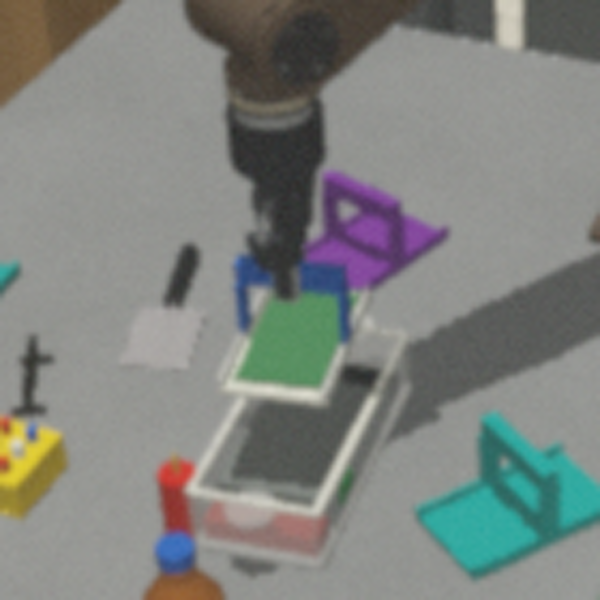

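The tray hangs level above the empty tank with the plate on it (crop 290,340), its underside about 68 mm above the rim, and it has been held still for 2.5 s.

```bash
python3 -c "
from plant import *
print(sign_off())"
```

```text
the job is handed in; nothing more can be done
None
```

I pressed and released the red, yellow and blue keys in that order, left green alone, lifted the tray level out of the tank with its plate on, held it about 68 mm above the rim for 2.5 s, and handed the job in with it still in the gripper; no verdict was shown.

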